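# Hold the coffee jug's lid open by its thumb lever

## Task

I am about to refill the glass coffee jug: press down its thumb lever with a fingertip until the lid stands wide open, and finish while still holding the lever down so that the lid stays open for me. Press only on the lever, not on the lid itself, and do not push, tip or lift the jug; leave the steel insulated jug and everything else on the counter alone.

Things in the scene. Friction and masses are not known exactly. Their poses are not given: they have to be found in the camera images.
- jug: Empty glass jug of a coffee maker, loose, 0.6-0.85 kg: clear round bowl 138 mm wide, 130 high, foot 120 wide, steel neck band, grey loop handle. Origin: centre of underside, z up. Handle and thumb lever point along its -x (lip +x). Handle: in plane y=0, out to 121 mm from the axis, top bar at most 113 mm high, under the lever. 15 N or more on the fully pressed lever tips the jug to the handle side.
- lid_hinge (a point): Middle of the hinge pin of lid and thumb lever, fixed to the jug at x = -47, y = 0, z = 136 mm in the jug's frame; the pin runs along the jug's y. Axes as the jug's.
- lever_end (a point): Centre of the rounded bead (10 mm thick, 28 mm long along the jug's y) at the thumb lever's free end: the place to press; moves with the lever. Lid shut: at x = -79, y = 0, z = 148 mm in the jug's frame, 32 mm farther out than the hinge pin and 12 above it; bead top 5 mm higher. Pressed, it turns about the pin at 34 mm radius, down, to 30 mm out and 16 mm below the pin at the stop.
- thumb_lever: The thumb lever: grey plastic tongue 26 mm wide, 34 long, 4 thick, ending in the bead; it rises 15 degrees outwards from the hinge pin, over the handle, when the lid is shut. One rigid rocker with the lid: pressed down, the lid lifts. Origin at the middle of the hinge pin; axes as the jug's when shut.
- lid_flap: The lid: grey plastic disc 84 mm wide, 15 thick, closing the jug's mouth on the other side of the hinge pin from the lever. Origin at the middle of the hinge pin, axes as the jug's when shut, disc centre at x = +47 mm. Fully open it leans up at 49 degrees, its far edge about 204 mm above the counter.
- jug_lid (a joint): Opening angle of lid and thumb lever: 0 shut, grows as the lever is pressed down, stop at 0.85 rad (fully open). A light spring and the lid's weight shut it when let go: pressing at the bead takes about 2 N at first and 3 N when open, a little more as the fingertip drags on it.
- flask: Bystander: the steel insulated jug, 116 mm across and 184 mm high with a grey handle along its -x and a short fixed thumb piece on top. Origin: centre of its underside. Not to be used.
- mug: Bystander: white mug 78 mm across, 92 mm high, origin under its centre.
- cup: Bystander: white cup 70 mm across, 75 mm high, origin under its centre.
- sugar_jar: Bystander: glass jar with steel cap, 74 mm across, 110 mm high, origin under its centre.
- coffee_tin: Bystander: steel tin with a paper band, 100 mm across, 140 mm high, origin under its centre.
- spoon: Bystander: steel spoon lying flat, origin under its middle.
- saucer: Bystander: white saucer 136 mm across, 18 mm high, origin under its centre.
- filter_basket: Bystander: grey filter basket with a short handle, 108 mm across, 58 mm high, origin under its centre.
Not all that is in view belongs to the job. What is shaped like the jug but blue or purple is not meant.

How it is judged:
By the outcome, as a careful person would: the job done as asked, in the order asked, and still so for the second after the job is handed in, while the arm keeps its last pose, push and grip.
It also fails if it takes over 29 s, if anything falls off the work surface, if the arm or the gripper's body presses on something with over 40 N, if the wrist force passes 120 N, or if a joint passes its speed limit or range.

## Robot

A 6-joint arm with a two-finger parallel gripper is mounted at the origin on the work surface. World frame = base frame: x ahead of the robot, y to its left, z up, the work surface at z = 0. Lengths are in mm, angles in rad, forces in N, time in s.
With the tool pointing down it reaches from about 325 to 850 mm from the base axis. Payload 15.5 kg.
Tool frame: the origin (TCP) lies at the very end of the fingers, on their centre line; the grasp point (between the pads) lies 19 mm behind it; z points along the fingers, x is the direction in which the jaws open and shut, and the axes are right-handed (so a half turn about z gives the same grasp; the last joint's range is limited). The gripper opens to 91 mm and grips with 3 to 60 N. Pads are 32 mm wide; open, the fingers measure 118 mm over their backs; the gripper's body (76 mm by 178 mm) begins 60 mm behind the grasp point.
Start: joints at [1.123, 0.494, 1.345, -0, 1.302, -0.096], TCP at [215.363, 586.724, 213.915] pointing down, gripper open.
Joint ranges: [-2.91, 2.91], [-0.82, 2.16], [0.22, 2.67], [-1.22, 4.37], [0.12, 2.79], [-3.08, 3.08]. Speed limits (rad/s): [1.89, 1.89, 2.57, 3.01, 3.01, 3.01].

## Interface

Orientations are given as a 3x3 rotation matrix whose columns are the frame's x, y, z axes.
In Python, from bench import manip, cams gives the robot as it stands.
- The arm moves only by the tool step_arm, never from a script. Its argument "deltas" is a list of rows, each a list of 7 numbers: the turn, a rotation vector about the tool's x, y, z in units of 8 degrees (1.0 is 8 degrees), then the shift along the tool's x, y, z in units of 40 mm (1.0 is 40 mm), then the opening, from 0 (shut) to 1 (fully open). In form: [[ax, ay, az, tx, ty, tz, claw], ...]. A call has exactly 8 rows; each row is the pose to reach, as a shift and turn from the pose commanded when the call began, along the tool's axes at that moment; what a row does not reach only later rows make up. A row lasts 1/10 s, in which the tool goes at most 50 mm and 8.59 degrees, less where a joint would pass 70% of its speed; a pose out of reach is approached as far as the arm can. A call with a gripper value outside its range is refused whole. The fingers move at their own pace and stop on an object; the grip force is fixed at half the most. Time passes only in rows, so rows that repeat a pose let the fingers close, or fill a call up. It gives the time, the measured TCP pose, the force and the opening at its end, in the units of the state.
- manip.get_obs(): the state, without advancing time (a new reading comes with each control period).
- cams.read_camera(name): name is "side" or "top" or "wrist"; returns a dict with "image" (420x560x3 uint8, red, green, blue), "K" (3x3 intrinsics, pixels), "extrinsics" (4x4, takes a point from camera to world coordinates). Camera axes: x right, y down, z forward; pixel columns grow to the right and rows downward; lengths in mm; the calibration is good to about 2 mm. A picture is of the moment at which its call begins. There is no depth.
- manip.finish_job(): hands the job in, once; it reports no verdict.
Trained networks look in the newest picture that a camera, given by its name, has taken for a name from the list of things; names that differ only in an ending like _2 or _b are one class to them, and where a whole thing is asked for, a point or a joint stands for the part that bears it (a point fixed in the world has none). Each returns a list of dicts, best first, with "score" (0 to 1); they miss things now and then, are a little off and sometimes report something else, mostly with a low value. They report only what shows in the picture. A call takes as long as a camera call. They do not tell look-alikes from the thing itself.
- cams.recognise(camera, thing): "location" ([x, y, z] in mm, in the coordinates of the camera as it stood for that picture, good to about 4 mm: the middle of the surface that is visible of it).
- cams.outline_of(camera, thing): "pixels" (420x560 bool, what is visible of it).
- cams.pinpoint(camera, thing): "location" ([x, y, z] in mm, in the coordinates of the camera as it stood for that picture, good to about 4 mm: a listed point, or the origin of a listed thing).
The state is a dict: "clock": time; "joint_positions": joint angles; "joint_velocities": joint speeds; "joint_torque": joint torques, N m; "position": TCP position; "eef_rot": TCP orientation; "ft_force": force on the tool from outside, world axes, zero at the start; "torque": the same for the moment, N m; "opening": opening from 0.0 (shut) to 1.0 (fully open).
Only numpy, scipy, OpenCV 4.12 (cv2) and the standard library are available. Lean on these libraries where they do the work, as an engineer would, in place of code of your own. Each camera call takes 0.05 s, during which the arm holds its last target.

## Working session

There is one attempt and no reset: what is moved stays moved. The work goes in short steps, Python scripts to look and compute and a tool call to move; the robot and the scene stay as the last step left them, time stands still between calls to the robot, and variables do not carry over. Pictures are saved under pics/ and viewed, and the job is handed in when it is done.

Besides the shell and the picture viewer there is one more tool, called after ">>>" as name(argument=value, ...) on one line, values as JSON. step_arm: Moves the arm, as the interface text tells. Its arguments: {"type":"object","properties":{"deltas":{"type":"array"}},"required":["deltas"]}

```bash
mkdir -p pics; ls
cat > h.py <<'E'
import numpy as np, cv2
from bench import manip, cams
def w(E,p): return (np.array(E)@np.append(p,1))[:3]
def save(r,n): cv2.imwrite('pics/'+n,cv2.cvtColor(r['image'],cv2.COLOR_RGB2BGR))
E
python3 - <<'E'
from h import *
np.set_printoptions(precision=3,suppress=True)
o=manip.get_obs(); print(o['clock'],o['position'],o['eef_rot'],o['ft_force'],o['opening'])
for c in ['side','top']:
    r=cams.read_camera(c); save(r,c+'1.png')
    for t in ['jug','lid_hinge','lever_end','flask']:
        for d in cams.pinpoint(c,t)[:3]: print(c,t,d['score'],w(r['extrinsics'],d['location']))
    print(r['extrinsics'],r['K'])
E
```

```text
pics
0.0 [215.172 586.383 213.315] [[ 0.345  0.939 -0.001]
 [ 0.939 -0.345 -0.001]
 [-0.001 -0.    -1.   ]] [0.605 0.087 0.45 ] 0.9998130510674454
side jug 0.96 [564.092 270.266  -3.347]
side jug 0.96 [347.58  308.362  -0.747]
side jug 0.89 [397.668 585.792  -7.682]
side lid_hinge 0.94 [529.082 241.539 131.395]
side lid_hinge 0.9 [308.45  335.369 132.783]
side lid_hinge 0.72 [369.982 627.911 137.658]
side lever_end 0.68 [ 311.409 -152.2    146.313]
side lever_end 0.6 [280.415 348.919 148.386]
side lever_end 0.58 [343.829 644.93  147.388]
side flask 0.93 [ 603.242 -261.593   -0.774]
side flask 0.19 [525.44  239.648 135.333]
[[   0.699    0.676   -0.234  863.046]
 [   0.716   -0.66     0.228 -268.067]
 [  -0.001   -0.327   -0.945 1485.732]
 [   0.       0.       0.       1.   ]] [[502.887   0.    280.88 ]
 [  0.    502.887 210.226]
 [  0.      0.      1.   ]]
top jug 0.82 [565.922 262.911   3.565]
top jug 0.57 [341.878 308.151   0.448]
top jug 0.57 [397.248 586.151   0.805]
top lid_hinge 0.79 [524.153 237.265 138.172]
top lid_hinge 0.72 [304.33  336.852 136.066]
top lid_hinge 0.67 [371.474 621.404 133.728]
top lever_end 0.56 [ 314.375 -153.849  148.01 ]
top lever_end 0.53 [498.985 219.069 148.886]
top lever_end 0.42 [344.999 646.322 147.809]
top flask 0.77 [ 599.388 -266.273    3.925]
[[  -0.013   -0.99     0.138  277.874]
 [  -1.       0.013    0.      30.062]
 [  -0.002   -0.138   -0.99  1854.335]
 [   0.       0.       0.       1.   ]] [[477.965   0.    285.601]
 [  0.    477.965 213.394]
 [  0.      0.      1.   ]]
```

View pics/side1.png

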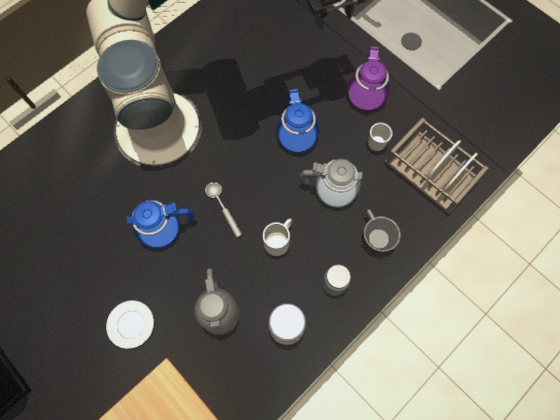

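View pics/top1.png

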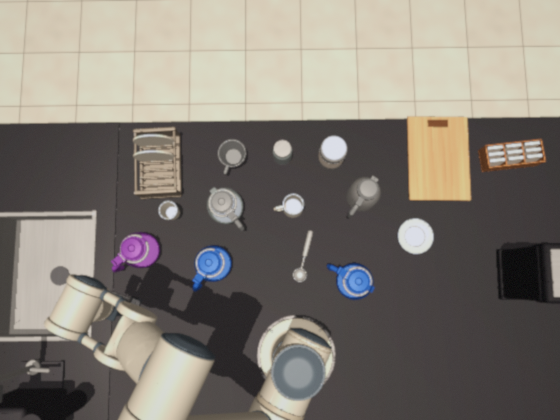

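Both cameras agree on the grey jug: its axis is near (565, 267) and its hinge near (527, 239). The hinge offset is 46.7 mm, against 47 given. Its handle points towards (500, 220), seen at side pixel (306,175) and top pixel (240,227). The blue and purple jugs are look-alikes. I'll go to a hover above the lever with the claw shut and the jaw axis along the jug's y.

>>> step_arm(deltas=[[0,0,-0.9,-0.6,0.9,-0.8,0],[0,0,-1.8,-1.2,1.8,-1.2,0],[0,0,-2.7,-1.9,2.8,-1.2,0],[0,0,-3.6,-2.6,3.8,-1.2,0],[0,0,-4.5,-3.3,4.8,-1.2,0],[0,0,-5.4,-4.0,5.8,-1.2,0],[0,0,-6.2,-4.6,6.8,-1.2,0],[0,0,-6.9,-5.0,7.6,-1.2,0]])

```text
clock: 1.3
position: [433.0, 291.9, 262.2]
eef_rot: [[-0.577, 0.816, 0.0], [0.816, 0.577, -0.0], [-0.0, 0.0, -1.0]]
ft_force: [-0.2, 1.3, -0.4]
opening: 0.332
```

Run:
```python
from h import *
np.set_printoptions(precision=3,suppress=True)
o=manip.get_obs(); print(o['clock'],o['position'],o['eef_rot'],o['ft_force'],o['opening'],o['joint_positions'])
r=cams.read_camera('wrist'); save(r,'w1.png')
for t in ['jug','lid_hinge','lever_end']:
        for d in cams.pinpoint('wrist',t)[:3]: print(t,d['score'],w(r['extrinsics'],d['location']))
print(r['extrinsics'],r['K'])
```

```text
1.3 [432.958 291.926 262.174] [[-0.577  0.816  0.   ]
 [ 0.816  0.577 -0.   ]
 [-0.     0.    -1.   ]] [-0.236  1.261 -0.433] 0.3323644486529097 [ 0.479  0.301  1.527 -0.     1.313 -1.707]
jug 0.98 [564.662 263.049   3.267]
jug 0.91 [345.293 315.459   3.237]
jug 0.73 [401.111 583.554  -1.758]
lid_hinge 0.98 [308.249 337.067 135.664]
lid_hinge 0.78 [529.289 234.019 134.863]
lever_end 0.88 [500.855 215.495 148.487]
lever_end 0.7 [278.333 350.203 147.843]
[[ -0.578   0.78    0.24  363.933]
 [  0.816   0.552   0.17  244.146]
 [ -0.      0.294  -0.956 433.249]
 [  0.      0.      0.      1.   ]] [[332.372   0.    273.146]
 [  0.    332.372 211.863]
 [  0.      0.      1.   ]]
```

View pics/w1.png

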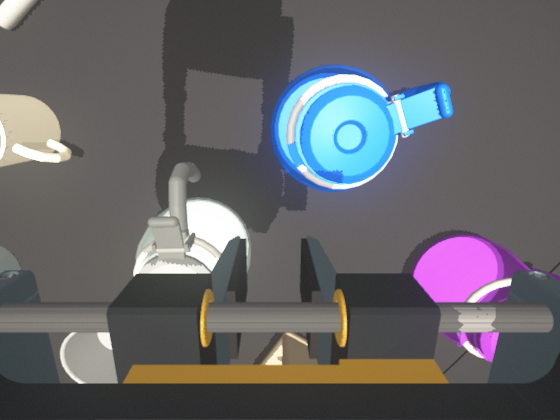

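The picture shows the grey jug at the lower left. Its bead is a horizontal bar near (163,222) and its tongue runs down to about (170,255), so the jaw axis is already parallel to the bead. I'll enlarge it and measure.

```bash
cat >> h.py <<'E'
def unp(r,u,v,z):
    K=np.array(r['K']);E=np.array(r['extrinsics']);d=E[:3,:3]@np.linalg.inv(K)@[u,v,1]
    return E[:3,3]+d*(z-E[2,3])/d[2]
def proj(r,p):
    K=np.array(r['K']);E=np.array(r['extrinsics']);c=E[:3,:3].T@(np.array(p)-E[:3,3]);q=K@c
    return q[:2]/q[2]
E
python3 - <<'E'
from h import *
np.set_printoptions(precision=1,suppress=True)
for c,(u0,v0) in dict(wrist=(110,150),side=(275,125),top=(170,160)).items():
    r=cams.read_camera(c); im=cv2.cvtColor(r['image'],cv2.COLOR_RGB2BGR)
    if c=='wrist':
        for (u,v) in [(148,222),(163,222),(178,222)]: print(unp(r,u,v,150))
    s=6
    b=cv2.resize(im[v0:v0+90,u0:u0+120],None,fx=s,fy=s,interpolation=cv2.INTER_CUBIC)
    yaw=np.radians(35.0);C=np.array([565,265.,0]);R=np.array([[np.cos(yaw),-np.sin(yaw),0],[np.sin(yaw),np.cos(yaw),0],[0,0,1]])
    for p,col in [((-79,-14,148),(0,0,255)),((-79,14,148),(0,0,255)),((-79,0,148),(0,255,0)),((-47,0,136),(255,0,0)),((47-47,0,140),(255,0,255))]:
        q=(proj(r,C+R@np.array(p))-[u0,v0]+.5)*s
        cv2.circle(b,tuple(int(x) for x in q),4,col,-1); 
    cv2.imwrite(f'pics/z_{c}.png',b)
E
```

```text
[506.5 209.4 150. ]
[498.7 220.4 150. ]
[491.  231.5 150. ]
```

View pics/z_wrist.png

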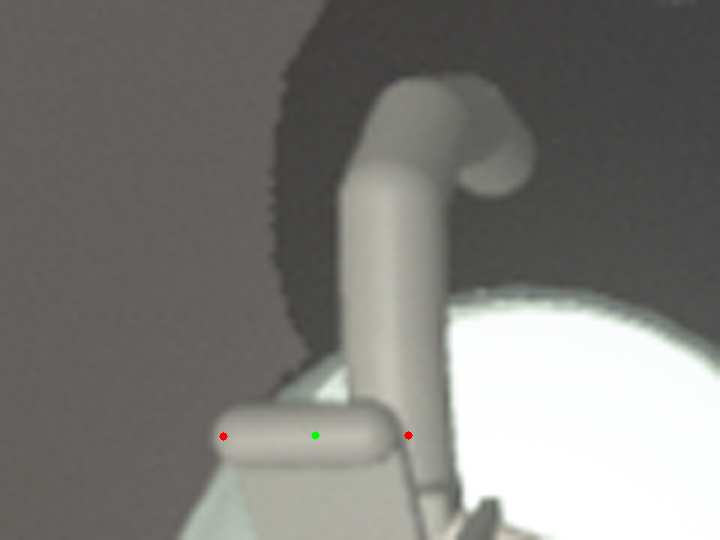

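View pics/z_side.png

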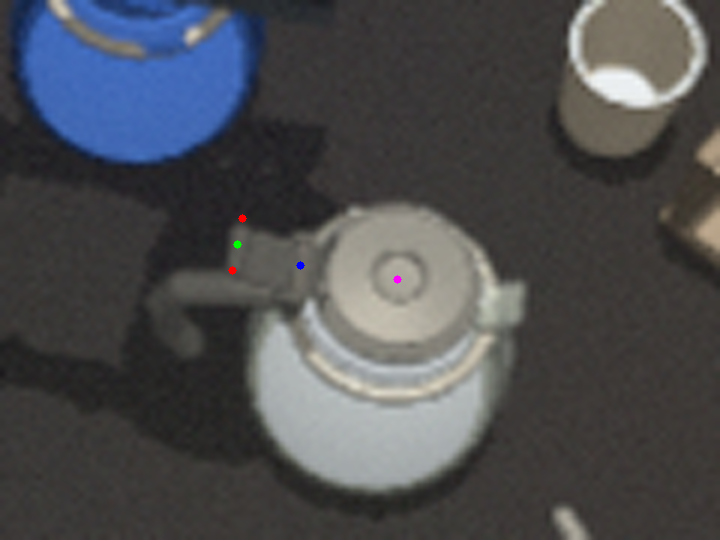

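View pics/z_top.png

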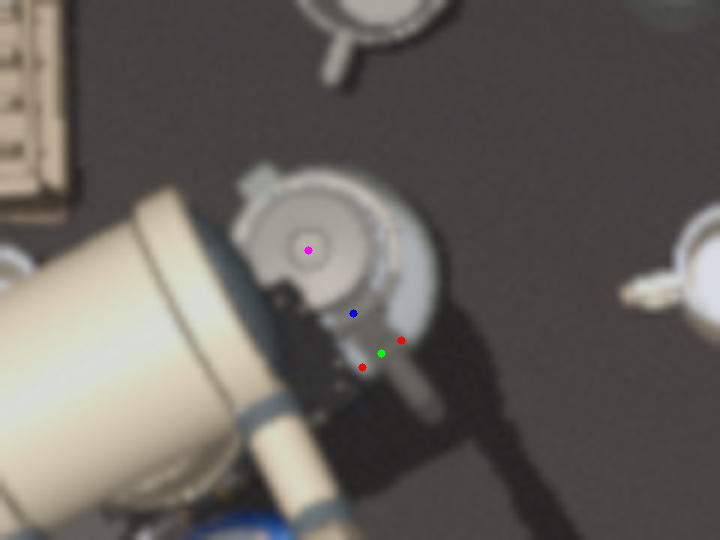

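The projected model matches in all three views. The bead centre is about (501, 218.5), and its lateral shift is under 2 mm. I'll hover 8 mm outward of it, so the tip bears on the bead rather than the tongue, at z≈175.

>>> step_arm(deltas=[[0,0,0,-0.6,0.03,0,0],[0,0,0,-1.3,0.07,0,0],[0,0,0,-2.0,0.1,0.3,0],[0,0,0,-2.48,0.13,0.8,0],[0,0,0,-2.48,0.13,1.3,0],[0,0,0,-2.48,0.13,1.8,0],[0,0,0,-2.48,0.13,2.1,0],[0,0,0,-2.48,0.13,2.18,0]])

```text
clock: 2.45
position: [492.1, 216.5, 173.7]
eef_rot: [[-0.575, 0.818, -0.002], [0.818, 0.575, -0.0], [0.001, -0.002, -1.0]]
ft_force: [-0.3, 0.5, 0.3]
opening: 0.005
```

Run:
```python
from h import *
np.set_printoptions(precision=3,suppress=True)
o=manip.get_obs(); print(o['clock'],o['position'],o['eef_rot'],o['ft_force'],o['opening'],o['joint_positions'])
r=cams.read_camera('wrist'); save(r,'w2.png')
for t in ['jug','lid_hinge','lever_end']:
        for d in cams.pinpoint('wrist',t)[:2]: print(t,d['score'],w(r['extrinsics'],d['location']))
print(proj(r,o['position']))
for c,(u0,v0) in dict(side=(275,125)).items():
    r=cams.read_camera(c); im=cv2.cvtColor(r['image'],cv2.COLOR_RGB2BGR)
    cv2.imwrite(f'pics/s2.png',cv2.resize(im[v0-40:v0+90,u0-40:u0+120],None,fx=4,fy=4,interpolation=cv2.INTER_CUBIC))
```

```text
2.45 [492.097 216.533 173.685] [[-0.575  0.818 -0.002]
 [ 0.818  0.575 -0.   ]
 [ 0.001 -0.002 -1.   ]] [-0.257  0.536  0.332] 0.004661859548883153 [ 0.303  0.418  1.611  0.     1.115 -1.88 ]
jug 0.86 [342.376 313.385   0.281]
jug 0.27 [560.099   4.141  -0.106]
lid_hinge 0.97 [531.247 237.396 135.452]
lever_end 0.67 [500.6   217.55  148.772]
[271.689 264.62 ]
```

View pics/w2.png

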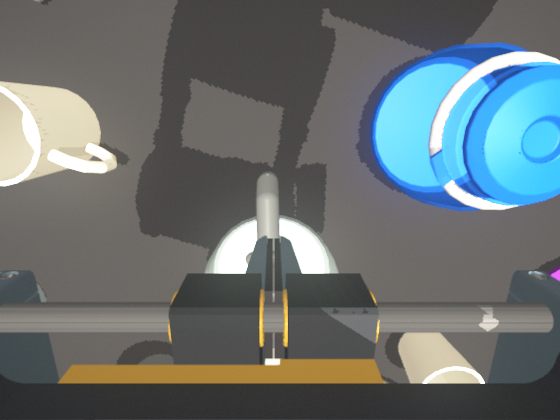

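View pics/s2.png

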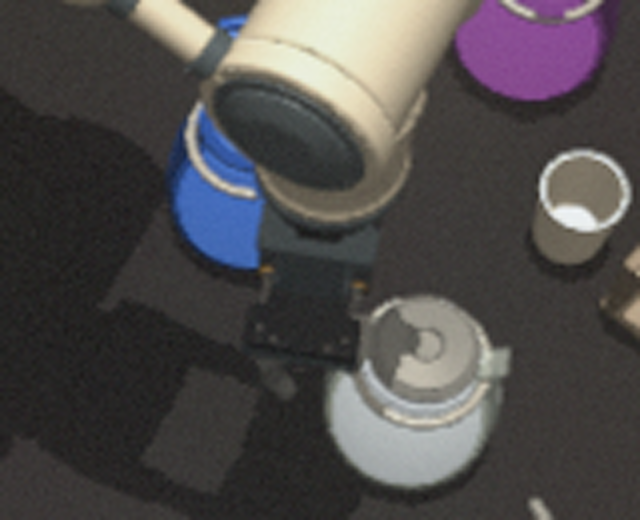

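The shut tip is in line with the handle. The tip and handle both sit near u≈270 in the wrist view, and the lateral error is about 2–4 mm. I'll correct that and descend gently to first contact, where the bead top is at z≈153.

>>> step_arm(deltas=[[0,0,0,-0.05,0,0.1,0],[0,0,0,-0.08,0,0.2,0],[0,0,0,-0.08,0,0.3,0],[0,0,0,-0.08,0,0.4,0],[0,0,0,-0.08,0,0.5,0],[0,0,0,-0.08,0,0.56,0],[0,0,0,-0.08,0,0.62,0],[0,0,0,-0.08,0,0.68,0]])

```text
clock: 3.5
position: [494.8, 213.3, 147.4]
eef_rot: [[-0.574, 0.819, -0.0], [0.819, 0.574, -0.0], [-0.0, -0.0, -1.0]]
ft_force: [-2.2, -1.2, 2.0]
opening: 0.002
```

Run:
```python
from h import *
np.set_printoptions(precision=3,suppress=True)
o=manip.get_obs(); print(o['clock'],o['position'],o['eef_rot'],o['ft_force'],o['torque'],o['opening'])
```

```text
3.5 [494.799 213.33  147.393] [[-0.574  0.819 -0.   ]
 [ 0.819  0.574 -0.   ]
 [-0.    -0.    -1.   ]] [-2.204 -1.171  1.974] [-0.092  0.314 -0.01 ] 0.0021407537670964124
```

Contact is made with fz at 2 N, but there is also about 2.5 N of lateral force outward. The tip may be meeting the bead's outer flank, so I'll look before pressing on.

Run:
```python
from h import *
np.set_printoptions(precision=1,suppress=True)
o=manip.get_obs(); P=o['position'];R=np.array(o['eef_rot'])
r=cams.read_camera('wrist'); im=cv2.cvtColor(r['image'],cv2.COLOR_RGB2BGR)
for a in (-16,-8,0): print(a,proj(r,P+R@[0,a,0]))
cv2.imwrite('pics/w3.png',cv2.resize(im[200:300,210:330],None,fx=6,fy=6,interpolation=cv2.INTER_CUBIC))
for c in ('side','top'):
    r=cams.read_camera(c); im=cv2.cvtColor(r['image'],cv2.COLOR_RGB2BGR); q=proj(r,P).astype(int); print(c,q)
    print([ (d['score'],w(r['extrinsics'],d['location'])) for t in('jug','lid_hinge') for d in cams.pinpoint(c,t)[:2]])
    cv2.imwrite(f'pics/{c}3.png',cv2.resize(im[q[1]-50:q[1]+50,q[0]-60:q[0]+60],None,fx=6,fy=6,interpolation=cv2.INTER_CUBIC))
o=manip.get_obs(); print(o['clock'],o['position'],o['ft_force'])
```

```text
-16 [271.7 238.3]
-8 [271.7 251.6]
0 [271.7 264.7]
side [311 165]
[(0.85, array([565.1, 266.5,  -3.1])), (0.84, array([ 271.4, -217.6,   -0.9])), (0.95, array([528.8, 243. , 133.3])), (0.94, array([309.4, 331.5, 133.5]))]
top [234 219]
[(0.82, array([ 271.9, -223.3,    4.4])), (0.81, array([342.7, 308.8,   2.6])), (0.75, array([ 295.8, -186.4,  135.5])), (0.74, array([370.2, -36.7,  -2.4]))]
3.85 [494.9 213.4 147.6] [-0.8 -1.3  1.5]
```

View pics/w3.png

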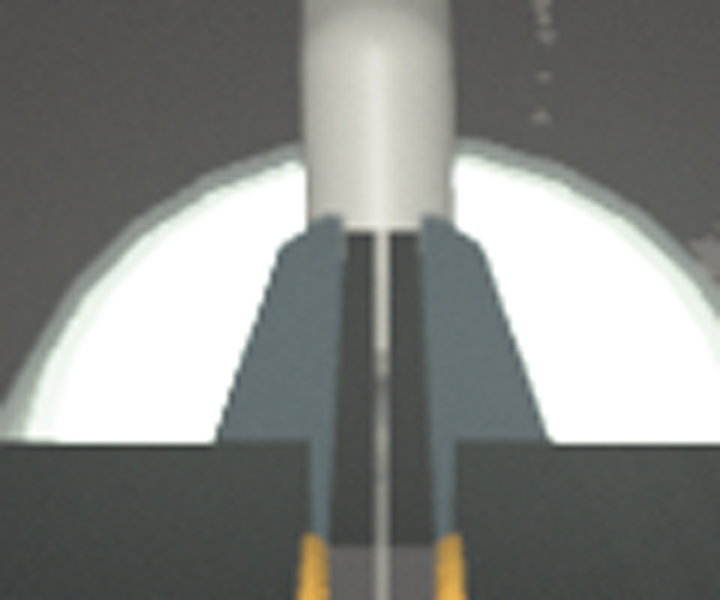

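View pics/side3.png

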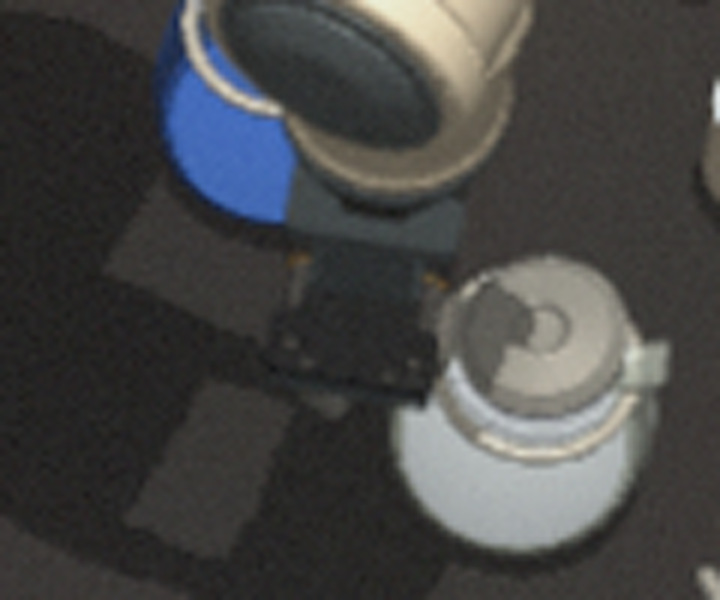

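The tip edge is where a full 32 mm pad puts it (v≈237). The outward force fits friction as the bead swings outwards on its arc, and it has dropped to 1.5 N or less. fz of 1.5–2 N is the expected load, so I'll keep pressing.

>>> step_arm(deltas=[[0,0,0,0,0,0.06,0],[0,0,0,0,0,0.12,0],[0,0,0,0,0,0.18,0],[0,0,0,0,0,0.24,0],[0,0,0,0,0,0.3,0],[0,0,0,0,0,0.36,0],[0,0,0,0,0,0.4,0],[0,0,0,0,0,0.4,0]])

```text
clock: 4.65
position: [495.1, 213.5, 131.4]
eef_rot: [[-0.574, 0.819, 0.0], [0.819, 0.574, 0.0], [-0.0, 0.0, -1.0]]
ft_force: [-0.6, 0.6, 1.6]
opening: 0.004
```

Run:
```python
from h import *
np.set_printoptions(precision=1,suppress=True)
o=manip.get_obs(); P=o['position'];R=np.array(o['eef_rot'])
for c in ('side',):
    r=cams.read_camera(c); im=cv2.cvtColor(r['image'],cv2.COLOR_RGB2BGR); q=proj(r,P).astype(int); print(c,q)
    print([ (d['score'],w(r['extrinsics'],d['location'])) for t in('jug','lid_hinge') for d in cams.pinpoint(c,t)[:2]])
    cv2.imwrite(f'pics/{c}4.png',cv2.resize(im[q[1]-50:q[1]+50,q[0]-60:q[0]+60],None,fx=6,fy=6,interpolation=cv2.INTER_CUBIC))
o=manip.get_obs(); print(o['clock'],o['position'],o['ft_force'])
```

```text
side [310 167]
[(0.89, array([396.2, 589.9,  -6.7])), (0.82, array([344.6, 310.3,  -1.5])), (0.77, array([367.2, 624.2, 132.6])), (0.71, array([ 295.6, -183.7,  129.4]))]
4.8 [495.1 213.5 131.6] [-0.  -0.2  1.8]
```

View pics/side4.png

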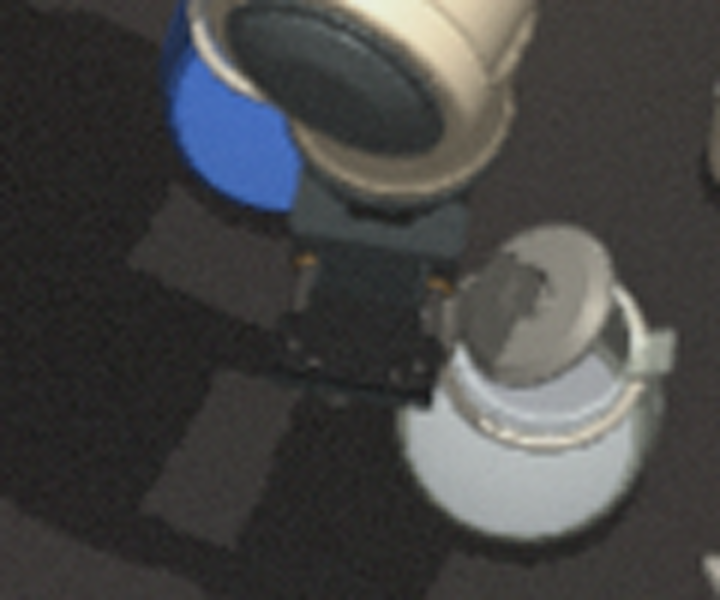

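The lid is rising to about 37° by the geometry, with a 1.8 N load and the jug unmoved. I'll creep towards the stop, expected at TCP z≈125.

>>> step_arm(deltas=[[0,0,0,0,0,0.03,0],[0,0,0,0,0,0.06,0],[0,0,0,0,0,0.09,0],[0,0,0,0,0,0.11,0],[0,0,0,0,0,0.13,0],[0,0,0,0,0,0.13,0],[0,0,0,0,0,0.13,0],[0,0,0,0,0,0.13,0]])

```text
clock: 5.6
position: [494.9, 213.4, 126.4]
eef_rot: [[-0.574, 0.819, 0.0], [0.819, 0.574, 0.0], [-0.0, 0.0, -1.0]]
ft_force: [1.3, 1.2, 3.5]
opening: 0.006
```

Run:
```python
from h import *
np.set_printoptions(precision=1,suppress=True)
for i in range(3):
    if i: cams.read_camera('side')
    o=manip.get_obs(); print(o['clock'],o['position'],o['ft_force'])
```

```text
5.6 [494.9 213.4 126.4] [1.3 1.2 3.5]
5.65 [494.9 213.4 126.4] [1.3 0.7 2.9]
5.7 [494.9 213.4 126.4] [0.6 1.3 3.2]
```

>>> step_arm(deltas=[[0,0,0,0,0,0.01,0],[0,0,0,0,0,0.02,0],[0,0,0,0,0,0.03,0],[0,0,0,0,0,0.03,0],[0,0,0,0,0,0.03,0],[0,0,0,0,0,0.03,0],[0,0,0,0,0,0.03,0],[0,0,0,0,0,0.03,0]])

```text
clock: 6.5
position: [494.9, 213.4, 125.1]
eef_rot: [[-0.574, 0.819, 0.0], [0.819, 0.574, 0.0], [-0.0, 0.0, -1.0]]
ft_force: [1.7, 1.1, 3.7]
opening: 0.004
```

Run:
```python
from h import *
np.set_printoptions(precision=1,suppress=True)
P=manip.get_obs()['position']
r=cams.read_camera('side'); im=cv2.cvtColor(r['image'],cv2.COLOR_RGB2BGR); q=proj(r,P).astype(int)
yaw=np.radians(35.0);C=np.array([565.5,265.,0]);R=np.array([[np.cos(yaw),-np.sin(yaw),0],[np.sin(yaw),np.cos(yaw),0],[0,0,1]])
u0,v0=q-[60,50];s=6
b=cv2.resize(im[v0:v0+100,u0:u0+120],None,fx=s,fy=s,interpolation=cv2.INTER_CUBIC)
for a,col in [(.65,(255,0,0)),(.75,(0,255,255)),(.85,(0,0,255))]:
  for y,x in [(0,89),(30,76.4),(-30,76.4)]:
    # disc top edge approx mid thickness z offset
    p=np.array([-47+np.cos(a)*x-np.sin(a)*6,y,136+np.sin(a)*x+np.cos(a)*6])
    cv2.circle(b,tuple(int(t) for t in (proj(r,C+R@p)-[u0,v0]+.5)*s),4,col,-1)
cv2.imwrite('pics/side5.png',b)
for i in range(3):
    if i: cams.read_camera('side')
    o=manip.get_obs(); print(o['clock'],o['position'],o['ft_force'])
```

```text
6.55 [494.9 213.4 125.1] [0.7 1.2 2.5]
6.6 [494.9 213.4 125.1] [1.7 1.3 3.3]
6.65 [494.9 213.4 125.1] [1.6 1.9 3.9]
```

View pics/side5.png

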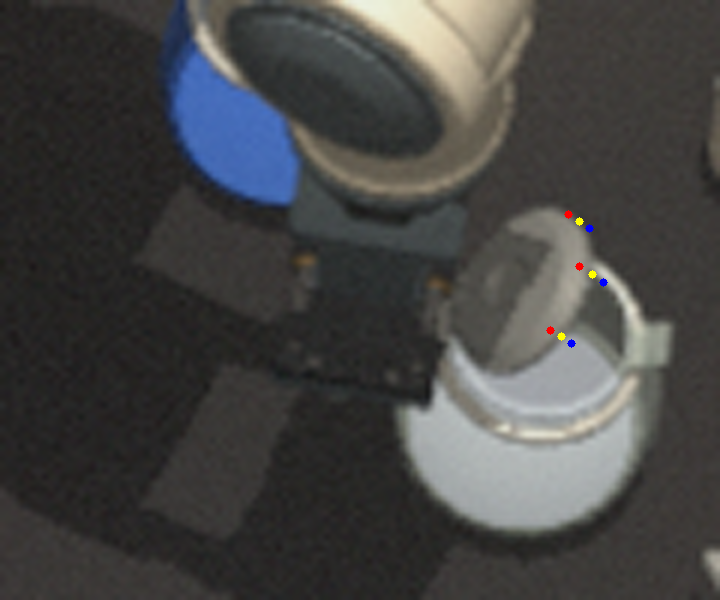

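The lid is near its stop, and the image agrees with an angle of about 0.85 (red dots). I'll check that the jug hasn't moved and creep another 0.4 mm to feel for the stop.

>>> step_arm(deltas=[[0,0,0,0,0,0.003,0],[0,0,0,0,0,0.006,0],[0,0,0,0,0,0.01,0],[0,0,0,0,0,0.01,0],[0,0,0,0,0,0.01,0],[0,0,0,0,0,0.01,0],[0,0,0,0,0,0.01,0],[0,0,0,0,0,0.01,0]])

```text
clock: 7.45
position: [494.9, 213.4, 124.7]
eef_rot: [[-0.574, 0.819, 0.0], [0.819, 0.574, 0.0], [0.0, 0.0, -1.0]]
ft_force: [1.1, 1.8, 2.6]
opening: 0.01
```

Run:
```python
from h import *
np.set_printoptions(precision=2,suppress=True)
a=cv2.imread('pics/side1.png')
r=cams.read_camera('side'); b=cv2.cvtColor(r['image'],cv2.COLOR_RGB2BGR)
f=[]
for i in range(4):
    if i: cams.read_camera('side')
    o=manip.get_obs(); f.append(o['ft_force']);
print(o['clock'],o['position'],np.mean(f,0))
# jug lower bowl + band template (lip side), in start picture
for (x0,x1,y0,y1) in [(325,362,188,209),(350,366,168,182)]:
    t=a[y0:y1,x0:x1]; m=cv2.matchTemplate(b[y0-6:y1+6,x0-6:x1+6],t,cv2.TM_CCOEFF_NORMED); _,v,_,l=cv2.minMaxLoc(m); print(v,np.array(l)-6)
c=np.hstack([cv2.resize(i[145:215,300:366],None,fx=6,fy=6,interpolation=cv2.INTER_CUBIC) for i in (a,b)]); cv2.imwrite('pics/cmp.png',c)
```

```text
7.65 [494.87 213.36 124.7 ] [1.47 1.01 3.32]
0.9933590292930603 [0 0]
0.7919493317604065 [0 0]
```

View pics/cmp.png

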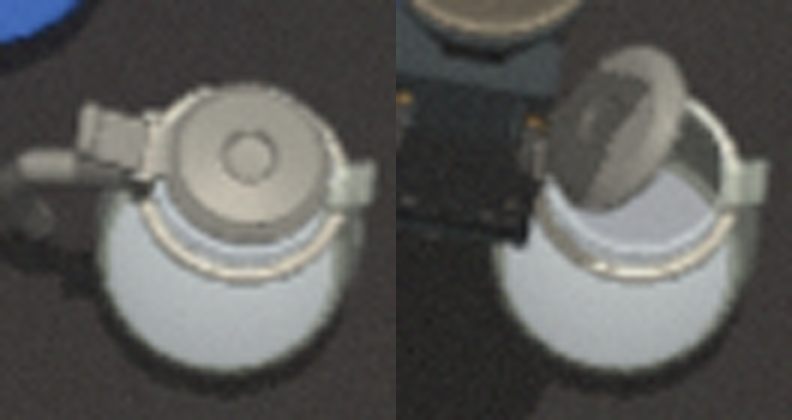

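The jug hasn't moved: the bowl and lip match the start picture with zero shift. The stop isn't felt yet at 3.3 N, so I'll go a little further.

>>> step_arm(deltas=[[0,0,0,0,0,0.003,0],[0,0,0,0,0,0.006,0],[0,0,0,0,0,0.01,0],[0,0,0,0,0,0.012,0],[0,0,0,0,0,0.012,0],[0,0,0,0,0,0.012,0],[0,0,0,0,0,0.012,0],[0,0,0,0,0,0.012,0]])

```text
clock: 8.45
position: [495.0, 213.4, 124.3]
eef_rot: [[-0.574, 0.819, 0.0], [0.819, 0.574, 0.0], [-0.0, 0.0, -1.0]]
ft_force: [1.3, 1.1, 5.0]
opening: 0.006
```

Run:
```python
from h import *
np.set_printoptions(precision=2,suppress=True)
f=[]
for i in range(4):
    if i: cams.read_camera('side')
    o=manip.get_obs(); f.append(o['ft_force']);
print(o['clock'],o['position'],np.mean(f,0))
```

```text
8.6 [494.96 213.39 124.31] [0.84 1.26 5.04]
```

The force rose from 3.3 to 5.0 N over the last 0.4 mm, so the lever is on its stop and well below the 15 N that would tip the jug. I'll take one last look and hand in.

Run:
```python
from h import *
np.set_printoptions(precision=2,suppress=True)
a=cv2.imread('pics/side1.png')
r=cams.read_camera('side'); b=cv2.cvtColor(r['image'],cv2.COLOR_RGB2BGR)
t=a[188:209,325:362]; m=cv2.matchTemplate(b[182:215,319:368],t,cv2.TM_CCOEFF_NORMED); _,v,_,l=cv2.minMaxLoc(m); print(v,np.array(l)-6)
cv2.imwrite('pics/fin.png',b)
o=manip.get_obs(); print(o['clock'],o['position'],o['ft_force'])
if v>.97 and abs(np.array(l)-6).max()==0 and o['ft_force'][2]<8: print(manip.finish_job())
```

```text
0.992037832736969 [0 0]
8.65 [494.95 213.38 124.31] [0.47 0.88 5.36]
the job is handed in; nothing more can be done
None
```

View pics/fin.png

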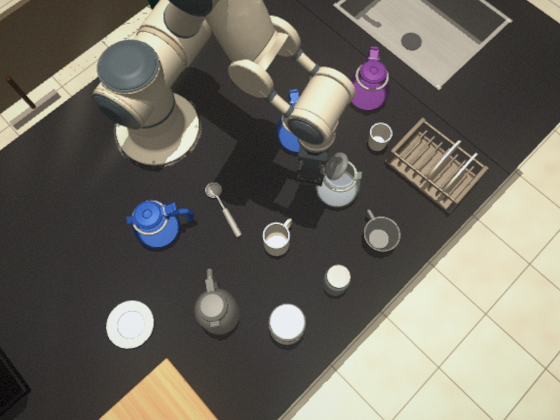

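The glass jug's lid stands wide open, and I handed the job in at 8.65 s with the closed fingertips still holding the lever down. I pressed straight down on the bead at the lever's end, and the commanded tip positions stayed clear of the lid.

- **Lever at its stop:** the fingertip ended at z = 124.3 mm, where the geometry puts the stop at about 125 mm. Over the last 0.4 mm the force rose from 3.3 to about 5 N, well under the 15 N that tips the jug.
- **Lid open:** the side picture agrees with about 0.85 rad, seen just before the last 0.8 mm of pressing.
- **Jug not moved:** in the last side picture the lower bowl matches the start picture with zero pixel shift. The lip area also showed zero shift at 7.5 s, but it matched less well (0.79), probably because the lid had opened next to it.
- **Everything else:** the other things on the counter look untouched in the final picture.

At first contact I saw a sideways force of about 2.5 N, probably the bead dragging on the fingertip. It fell within a moment, and was about 1–1.5 N in the last readings.

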